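# Put the setting dies away by size

### The arm

A 7-joint arm with a two-finger parallel gripper is mounted at the origin on the work surface. World frame = base frame: x ahead of the robot, y to its left, z up, the work surface at z = 0. Lengths are in m, angles in rad, forces in N, time in s.
With the tool pointing down it reaches from about 0.425 to 0.925 m from the base axis. Payload 6.8 kg.
Tool frame: the origin (TCP) lies on the centre line of the jaws, within the pads' length; the fingertips stand 11 mm ahead of it and the grasp point (between the pads) lies 8 mm behind it; z points along the fingers, y is the direction in which the jaws open and shut (so a half turn about z gives the same grasp; the last joint's range is limited). The gripper opens to 85 mm and grips with 20 to 120 N. Pads are 22 mm wide; open, the fingers measure 114 mm over their backs; the gripper's body (76 mm by 85 mm) begins 54 mm behind the grasp point. The pads swing forward as they close: fully open they stand 13 mm farther back than shut.
Start: joints at [-1.325, 0.477, 0.022, 1.555, -0.011, 1.109, -0.083], TCP at [0.234, 0.633, 0.242] pointing down, gripper open.
Joint ranges: [-2.96, 2.96], [-0.34, 2.1], [-1.41, 1.46], [0.24, 2.44], [-1.37, 4.51], [0.17, 1.92], [-2.96, 2.96]. Speed limits (rad/s): [2.39, 2.39, 3.14, 3.14, 3.14, 3.14, 3.14].

### API

Orientations are given as a rotation vector (axis times angle).
In Python, from bench import r gives the robot as it stands.
- The arm moves only by the tool send_rows, never from a script. Its argument "deltas" is a list of rows, each a list of 7 numbers: the opening, from 0 (shut) to 1 (fully open), then the shift along the tool's x, y, z as a fraction of full scale, then the turn, a rotation vector about the tool's x, y, z as a fraction of full scale. In form: [[hand, x, y, z, ax, ay, az], ...]. A call has 1 to 20 rows; each row is the pose to reach, as a shift and turn from the pose commanded when the call began, along the tool's axes at that moment, turning the shorter way round; what a row does not reach only later rows make up. Full scale, the value 1, is 150 mm for a shift and 180 degrees for a turn. A row lasts 1/12 s, in which the tool goes at most 41.7 mm and 7.16 degrees, less where a joint would pass 70% of its speed; a pose out of reach is approached as far as the arm can. A call with a number of a shift or a turn outside -1 to 1 is refused whole. A call with a gripper value outside its range is refused whole. The fingers move at their own pace and stop on an object; "squeeze" is the grip in N (left out, the last holds). Time passes only in rows, so rows that repeat a pose let the fingers close. It gives the time, the measured TCP pose, the force and the opening at its end, in the units of the state.
- r.get_obs(): the state, without advancing time (a new reading comes with each control period).
- r.grab_frame(name): name is "scene" or "top" or "wrist"; returns a dict with "pixels" (384x512x3 uint8, red, green, blue), "camera_matrix" (3x3 intrinsics, pixels), "rvec" (rotation vector, rad) and "tvec" (3), from world to camera coordinates, as OpenCV has them. Camera axes: x right, y down, z forward; pixel columns grow to the right and rows downward; lengths in m; the calibration is good to about 2 mm. A picture is of the moment at which its call begins. There is no depth.
- r.hand_in(): hands the job in, once; it reports no verdict.
The state is a dict: "clock": time; "joints": joint angles; "qvel": joint speeds; "tau": joint torques, N m; "tcp_pos": TCP position; "orientation": TCP orientation; "contact_force": force on the tool from outside, world axes, zero at the start; "moment": the same for the moment, N m; "grip_width": finger opening in m.
Only numpy, scipy, OpenCV 4.12 (cv2) and the standard library are available. Lean on these libraries where they do the work, as an engineer would, in place of code of your own. Each camera call takes 0.05 s, during which the arm holds its last target. There are 200 camera calls.

### The job

Put the four round steel setting dies away, each standing upright on the floor of the little dark wood tray of its own size: the narrowest die in the smallest tray, the next in the next, and so on up to the widest in the largest. Set each one down in its tray rather than dropping it, don't knock any die over, and leave the two square punches standing where they are.

Things in the scene. Friction and masses are not known exactly. Their poses are not given: they have to be found in the camera images.
- die_a: Loose round steel setting die, the narrowest of four, standing upright: a plain cylinder 20 mm in diameter and 46 mm high with a thin stem (10 mm diameter) on top of it, 60 mm tall in all. Mass about 0.1 kg. Origin: centre of its underside; z up along its axis. It belongs in tray_a.
- die_b: Loose round steel setting die, the second narrowest of four, standing upright: a plain cylinder 32 mm in diameter and 46 mm high with a thin stem (15 mm diameter) on top of it, 60 mm tall in all. Mass about 0.2 kg. Origin: centre of its underside; z up along its axis. It belongs in tray_b.
- die_c: Loose round steel setting die, the second widest of four, standing upright: a plain cylinder 44 mm in diameter and 46 mm high with a thin stem (21 mm diameter) on top of it, 60 mm tall in all. Mass about 0.34 kg. Origin: centre of its underside; z up along its axis. It belongs in tray_c.
- die_d: Loose round steel setting die, the widest of four, standing upright: a plain cylinder 56 mm in diameter and 46 mm high with a thin stem (27 mm diameter) on top of it, 60 mm tall in all. Mass about 0.5 kg. Origin: centre of its underside; z up along its axis. It belongs in tray_d.
- tray_a: Low square open tray of dark wood with a grey felt floor, the smallest of four, fixed to the bench: 42 mm square inside, 54 mm square outside, walls 6 mm thick, rim 14 mm above the bench, inner floor 6 mm above the bench. Origin: its centre at bench height; x and y along its sides, z up. It takes die_a, with 11 mm to spare on every side.
- tray_b: Low square open tray of dark wood with a grey felt floor, the second smallest of four, fixed to the bench: 54 mm square inside, 66 mm square outside, walls 6 mm thick, rim 14 mm above the bench, inner floor 6 mm above the bench. Origin: its centre at bench height; x and y along its sides, z up. It takes die_b, with 11 mm to spare on every side.
- tray_c: Low square open tray of dark wood with a grey felt floor, the second largest of four, fixed to the bench: 66 mm square inside, 78 mm square outside, walls 6 mm thick, rim 14 mm above the bench, inner floor 6 mm above the bench. Origin: its centre at bench height; x and y along its sides, z up. It takes die_c, with 11 mm to spare on every side.
- tray_d: Low square open tray of dark wood with a grey felt floor, the largest of four, fixed to the bench: 78 mm square inside, 90 mm square outside, walls 6 mm thick, rim 14 mm above the bench, inner floor 6 mm above the bench. Origin: its centre at bench height; x and y along its sides, z up. It takes die_d, with 11 mm to spare on every side.
- square_s: Loose square steel punch, not one of the round dies: a block 28 mm square and 46 mm high with a thin round stem on top, 60 mm tall in all, about 0.2 kg, standing upright. To be left where it stands. Origin: centre of its underside; z up, x and y along its sides.
- square_l: Loose square steel punch, not one of the round dies: a block 44 mm square and 46 mm high with a thin round stem on top, 60 mm tall in all, about 0.4 kg, standing upright. To be left where it stands. Origin: centre of its underside; z up, x and y along its sides.
Things that resemble listed ones, but are neither listed nor needed, are in the scene too. What is shaped like the die_b but green or red is not meant. Leave any red or turquoise look-alike of the die_c alone.

How it is judged:
By the outcome, as a careful person would: the job done as asked, in the order asked, and still so for the second after the job is handed in, with the robot touching nothing.
It also fails if it takes over 104 s, if anything falls off the work surface, if the arm or the gripper's body presses on something with over 40 N, if the wrist force passes 120 N, or if a joint passes its speed limit or range.

## Working session

There is one attempt and no reset: what is moved stays moved. The work goes in short steps, Python scripts to look and compute and a tool call to move; the robot and the scene stay as the last step left them, time stands still between calls to the robot, and variables do not carry over. Pictures are saved under pics/ and viewed, about 12 in all and at most 16, crops included, and the job is handed in when it is done.

Besides the shell and the picture viewer there is one more tool, called after "Emit:" as name(argument=value, ...), one argument or row to a line, values as JSON. send_rows: Moves the arm, as the interface text tells. Shift numbers are shares of 150 mm and turn numbers shares of 180 degrees, none past 1 either way. Its arguments: {"type":"object","properties":{"deltas":{"type":"array","items":{"type":"array","items":{"type":"number"}}},"squeeze":{"type":"number"}},"required":["deltas"]}

```bash
mkdir -p pics; ls; python3 - <<'E'
from bench import r
import cv2,numpy as np
o=r.get_obs();print({k:np.round(v,3) for k,v in o.items()})
for n in("top","scene"):
    f=r.grab_frame(n);np.savez(f"{n}.npz",**f)
    cv2.imwrite(f"pics/{n}0.png",cv2.resize(f["pixels"][:,:,::-1],(800,600),interpolation=cv2.INTER_CUBIC))
    print(n,f["camera_matrix"],f["rvec"],f["tvec"])
E
```

```text
pics
{'clock': np.float64(0.0), 'joints': array([-1.325,  0.478,  0.022,  1.556, -0.011,  1.109, -0.083]), 'qvel': array([-0.   , -0.   ,  0.001, -0.   , -0.001, -0.001,  0.   ]), 'tau': array([ 0.0000e+00, -5.9646e+01,  1.6080e+00, -2.8120e+01,  1.2000e-02,
        9.0000e-03, -0.0000e+00]), 'tcp_pos': array([0.234, 0.633, 0.241]), 'orientation': array([-5.530e-01, -3.092e+00,  3.000e-03]), 'contact_force': array([0.552, 0.294, 0.246]), 'moment': array([ 0.044,  0.006, -0.01 ]), 'grip_width': np.float64(0.086)}
top [[480.22855062   0.         254.13631608]
 [  0.         480.22855062 194.99786794]
 [  0.           0.           1.        ]] [ 2.14473551 -2.17205165  0.15992955] [-0.01005306  0.51903344  1.15495093]
scene [[388.9470982    0.         256.04580948]
 [  0.         388.9470982  193.17866261]
 [  0.           0.           1.        ]] [ 1.48000788  2.11827461 -0.8084681 ] [ 0.20337123 -0.36401275  1.22151791]
```

View pics/top0.png

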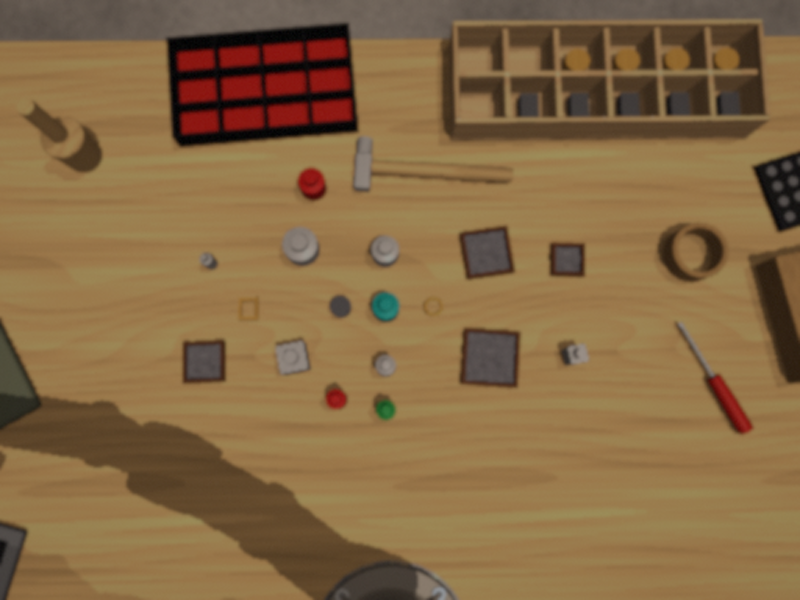

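View pics/scene0.png

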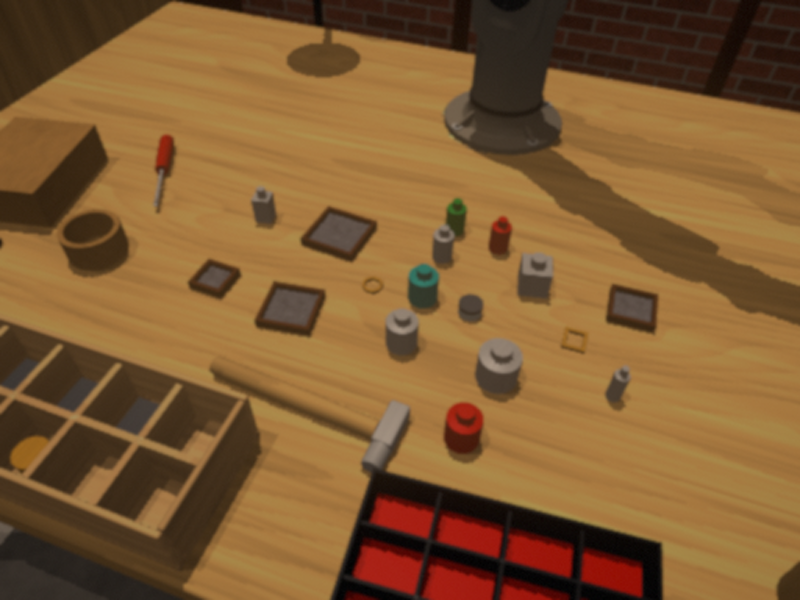

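The top view (800×600 px) shows:
- Steel dies: a (208,261), b (385,364), c (384,250), d (300,245).
- Square punches: large (292,357), small (574,353).
- Trays: a (567,260), b (204,361), c (486,252), d (490,357).
- Decoys: red and green ones, a turquoise one, and a flat grey disc at (340,306).

Next I'll turn these into positions.

```bash
cat >h.py <<'E'
import cv2,numpy as np
def ray(f,px,z):
    R,_=cv2.Rodrigues(np.array(f["rvec"],float));c=-R.T@np.array(f["tvec"],float)
    p=cv2.undistortPoints(np.array(px,float).reshape(-1,1,2),np.array(f["camera_matrix"],float),None).reshape(-1,2)
    d=np.c_[p,np.ones(len(p))]@R
    return (c+d*((z-c[2])/d[:,2:]))[:,:2]
def blobs(m,a=20):
    cs,_=cv2.findContours(m.astype(np.uint8),cv2.RETR_EXTERNAL,cv2.CHAIN_APPROX_NONE)
    return [c for c in cs if cv2.contourArea(c)>a]
def cen(c):
    M=cv2.moments(c);return np.array([M["m10"],M["m01"]])/M["m00"]
E
python3 - <<'E'
from h import *
s=512/800
for n in("top","scene"):
    f=dict(np.load(n+".npz"));h=cv2.cvtColor(f["pixels"],cv2.COLOR_RGB2HSV)
    m=(h[...,1]<60)&(h[...,2]>85)
    for c in blobs(m,12):
        p=cen(c)
        if n=="top" and not(100*s<p[0]<650*s and 200*s<p[1]<420*s):continue
        if n=="scene" and not(180*s<p[0]<680*s and 180*s<p[1]<420*s):continue
        print(n,"grey",(p/s).round(),"area",cv2.contourArea(c),"xy@.03",ray(f,p,.03).round(4),"rect",np.round(cv2.minAreaRect(c)[1],1))
    if n=="top":
        m=(h[...,2]<105)
        for c in blobs(m,200):
            p=cen(c)
            if not(100*s<p[0]<650*s and 200*s<p[1]<420*s):continue
            b=ray(f,cv2.boxPoints(cv2.minAreaRect(c)),.012);e=b[1]-b[0]
            print("dark",(p/s).round(),"xy",b.mean(0).round(4),"side",np.linalg.norm(e).round(4),np.linalg.norm(b[2]-b[1]).round(4),"ang",np.degrees(np.arctan2(e[1],e[0])).round(1)%90)
f=r=None
E
```

```text
top grey [205. 370.] area 20.0 xy@.03 [[0.4203 0.2866]] rect [5. 7.]
top grey [385. 365.] area 98.5 xy@.03 [[0.424  0.0039]] rect [11.3 10.6]
top grey [201. 356.] area 95.0 xy@.03 [[0.4425 0.2924]] rect [16. 19.]
top grey [577. 353.] area 107.5 xy@.03 [[ 0.4385 -0.2998]] rect [11.4 11.4]
top grey [292. 357.] area 302.0 xy@.03 [[0.4386 0.1504]] rect [18.6 18. ]
top grey [488. 357.] area 452.0 xy@.03 [[ 0.4341 -0.1596]] rect [27.3 28.8]
top grey [207. 259.] area 34.5 xy@.03 [[0.5963 0.2871]] rect [7.1 6.4]
top grey [566. 253.] area 32.0 xy@.03 [[ 0.6011 -0.2906]] rect [ 4. 11.]
top grey [384. 250.] area 211.0 xy@.03 [[0.6087 0.0025]] rect [16. 16.]
top grey [486. 251.] area 234.5 xy@.03 [[ 0.6056 -0.1608]] rect [21.9 22.1]
top grey [300. 245.] area 348.0 xy@.03 [[0.6186 0.1384]] rect [21. 21.]
dark [203. 361.] xy [0.4352 0.2936] side 0.0648 0.0648 ang 89.3
dark [489. 357.] xy [ 0.436  -0.1633] side 0.0898 0.0922 ang 85.2
dark [566. 259.] xy [ 0.5935 -0.2935] side 0.0565 0.052 ang 89.4
dark [486. 252.] xy [ 0.6073 -0.163 ] side 0.0805 0.0784 ang 8.299999999999997
scene grey [500. 356.] area 375.5 xy@.03 [[0.6063 0.1368]] rect [24.3 19.9]
scene grey [401. 322.] area 182.0 xy@.03 [[ 0.5967 -0.001 ]] rect [14. 17.]
scene grey [280. 311.] area 48.5 xy@.03 [[ 0.6366 -0.1614]] rect [15.8 11.6]
scene grey [636. 307.] area 142.5 xy@.03 [[0.4556 0.2955]] rect [20.9 11.4]
scene grey [305. 308.] area 37.0 xy@.03 [[ 0.6188 -0.1334]] rect [ 7.8 16.6]
scene grey [292. 299.] area 30.0 xy@.03 [[ 0.6099 -0.1568]] rect [8.6 8.2]
scene grey [536. 265.] area 169.5 xy@.03 [[0.4212 0.1479]] rect [12. 16.]
scene grey [338. 238.] area 30.0 xy@.03 [[ 0.4709 -0.1485]] rect [21.5  6.3]
```

```bash
python3 - <<'E'
from bench import r
import cv2,numpy as np
f=r.grab_frame("wrist");R,_=cv2.Rodrigues(f["rvec"]);print("cam",-R.T@f["tvec"],"axis",R[2],R[0]);o=r.get_obs()
T,_=cv2.Rodrigues(np.array(o["orientation"]));print("tool",T, o["tcp_pos"]);print(f["camera_matrix"][0])
print("cam in tool",T.T@(-R.T@f["tvec"]-o["tcp_pos"]))
cv2.imwrite("pics/w0.png",f["pixels"][:,:,::-1])
E
```

```text
cam [0.16555505 0.65849707 0.373235  ] axis [ 0.2633933  -0.09929894 -0.95956432] [ 0.34611169  0.938191   -0.00208206]
tool [[-9.38072989e-01  3.46437426e-01 -4.21428685e-04]
 [ 3.46437676e-01  9.38072042e-01 -1.33429009e-03]
 [-6.69175588e-05 -1.39766027e-03 -9.99999021e-01]] [0.23368276 0.6327971  0.24155886]
[326.69993523   0.         249.93201502]
cam in tool [ 0.07280339  0.0003224  -0.13168159]
```

Positions are good enough to approach. I'll start with die_a, tool y along world y.

Emit:
send_rows(
  deltas=[
    [1,-0.856,-0.395,0,0,0,-0.1128],
    [1,-0.856,-0.395,0,0,0,-0.1128],
    [1,-0.856,-0.395,0,0,0,-0.1128],
    [1,-0.856,-0.395,0,0,0,-0.1128],
    [1,-0.856,-0.395,0,0,0,-0.1128],
    [1,-0.856,-0.395,0,0,0,-0.1128],
  ],
)

```text
clock: 0.65
tcp_pos: [0.3348, 0.5322, 0.2422]
orientation: [-0.004, -3.141, 0.0]
contact_force: [-0.6, 0.2, 0.1]
grip_width: 0.0853
```

Emit:
send_rows(
  deltas=[
    [1,-0.867,-0.827,0,0,0,0],
    [1,-0.867,-0.827,0,0,0,0],
    [1,-0.867,-0.827,0,0,0,0],
    [1,-0.867,-0.827,0,0,0,0],
    [1,-0.867,-0.827,0,0,0,0],
    [1,-0.867,-0.827,0,0,0,0],
    [1,-0.867,-0.827,0,0,0,0],
  ],
)

```text
clock: 1.23
tcp_pos: [0.4631, 0.4103, 0.2421]
orientation: [0.001, -3.141, -0.001]
contact_force: [-0.7, 1.2, 0.3]
grip_width: 0.0851
```

Emit:
send_rows(
  deltas=[
    [1,-0.867,-0.827,0,0,0,0],
    [1,-0.867,-0.827,0,0,0,0],
    [1,-0.867,-0.827,0,0,0,0],
    [1,-0.867,-0.827,0,0,0,0],
    [1,-0.867,-0.827,0,0,0,0],
    [1,-0.867,-0.827,0,0,0,0],
    [1,-0.867,-0.827,0,0,0,0],
    [1,-0.867,-0.827,0,0,0,0],
    [1,-0.867,-0.827,0,0,0,0],
  ],
)

```text
clock: 1.98
tcp_pos: [0.592, 0.2886, 0.2421]
orientation: [0.009, -3.14, -0.002]
contact_force: [0.4, -0.6, -0.3]
grip_width: 0.0856
```

```bash
cat >look.py <<'E'
import sys
from bench import r
from h import *
n=sys.argv[1];f=r.grab_frame("wrist");np.savez(n+".npz",**f)
h=cv2.cvtColor(f["pixels"],cv2.COLOR_RGB2HSV);o=r.get_obs();print("tcp",o["tcp_pos"].round(4),"J",o["joints"].round(2),"t",o["clock"],"w",o["grip_width"])
cv2.imwrite(f"pics/{n}.png",f["pixels"][:,:,::-1])
for c in blobs((h[...,1]<60)&(h[...,2]>85),120):
    x,y,w,q=cv2.boundingRect(c)
    print("blob",x,y,w,q,"cen",cen(c).round(1),"@.03",ray(f,cen(c),.03).round(4),"bottom mid z0",ray(f,[x+w/2,y+q],0).round(4))
E
python3 look.py w1
```

```text
tcp [0.5923 0.2881 0.2423] J [-0.61  0.45  0.09  1.6  -0.04  1.09  1.06] t 2.0333 w 0.08559245328350636
blob 31 263 26 50 cen [ 42.8 286.5] @.03 [[0.7407 0.042 ]] bottom mid z0 [[0.8003 0.0152]]
blob 79 165 53 50 cen [105.1 189.6] @.03 [[0.6193 0.1311]] bottom mid z0 [[0.6602 0.114 ]]
blob 235 0 47 35 cen [262.4  17.1] @.03 [[0.4478 0.3005]] bottom mid z0 [[0.4586 0.2978]]
blob 71 0 54 29 cen [96.8 12.9] @.03 [[0.4452 0.1438]] bottom mid z0 [[0.4538 0.1305]]
```

View pics/w1.png

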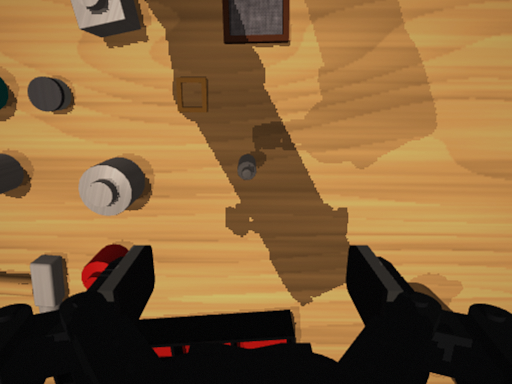

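Die_a shows at about (247,167), in the arm's shadow. Image up points toward the base, and the stem and body lean away from nadir. I'll refine it using the near bottom edge at z=0 and the far top edge at z=0.046.

```bash
cat >die.py <<'E'
# usage: die.py img u v r : die centre from the silhouette of the blob at (u,v); vertical near/far edges plus left/right edges
import sys
from h import *
n,u,v,rad=sys.argv[1],int(sys.argv[2]),int(sys.argv[3]),float(sys.argv[4])
S=int(sys.argv[5]) if len(sys.argv)>5 else 75
f=dict(np.load(n+".npz"));h=cv2.cvtColor(f["pixels"],cv2.COLOR_RGB2HSV)
m=cv2.morphologyEx(((h[...,1]<S)&(h[...,2]>40)).astype(np.uint8),cv2.MORPH_OPEN,np.ones((3,3)))
for c in blobs(m,30):
    if cv2.pointPolygonTest(c,(u,v),False)<0:continue
    x,y,w,q=cv2.boundingRect(c);print("box",x,y,w,q,"area",cv2.contourArea(c))
    P=c[:,0,:].astype(float)
    R,_=cv2.Rodrigues(f["rvec"]);cam=-R.T@f["tvec"]
    c0=ray(f,cen(c),.025)[0];d=c0-cam[:2];d/=np.linalg.norm(d);nrm=np.array([-d[1],d[0]])
    a=ray(f,P,0.);b=ray(f,P,.046)
    near=(a@d).min();far=(b@d).max();t=[(b@nrm).max(),(b@nrm).min()]
    print("diam radial",far-near,"lateral",t[0]-t[1]);print("centre",(d*(near+far)/2+nrm*np.mean(t)).round(4),"from near",near+rad,"far",far-rad)
E
python3 die.py w1 247 167 .010;python3 die.py w1 105 190 .028
```

```text
box 238 155 18 24 area 329.5
diam radial 0.0161708674792147 lateral 0.017696774983399277
centre [0.5934 0.286 ] from near 0.5830897710520927 far 0.5792606385313074
box 79 158 65 57 area 2688.5
diam radial 0.052859102152767345 lateral 0.05424142519238362
centre [0.6161 0.1373] from near 0.21417112110152367 far 0.21103022325429102
```

Emit:
send_rows(
  deltas=[
    [0.7,-0.007,-0.013,0.8,0,0,0],
    [0.7,-0.007,-0.013,0.8,0,0,0],
    [0.7,-0.007,-0.013,0.8,0,0,0],
    [0.7,-0.007,-0.013,0.8,0,0,0],
    [0.7,-0.007,-0.013,0.8,0,0,0],
    [0.7,-0.007,-0.013,0.8,0,0,0],
  ],
)

```text
clock: 2.53
tcp_pos: [0.5959, 0.2847, 0.1245]
orientation: [-0.002, 3.139, 0.003]
contact_force: [0.3, -0.5, 0.6]
grip_width: 0.0598
```

```bash
python3 look.py w2; python3 - <<'E'
from h import *
f=dict(np.load("w2.npz"));u=cv2.projectPoints(np.array([[.5934,.286,.05]]),f["rvec"],f["tvec"],f["camera_matrix"],None)[0].ravel();print(u)
E
```

```text
tcp [0.5966 0.2848 0.1254] J [-0.59  0.57  0.07  1.7  -0.05  0.87  1.08] t 2.5833 w 0.05992876286850177
blob 0 195 79 73 cen [ 38.3 230.9] @.03 [[0.6213 0.1272]] bottom mid z0 [[0.6696 0.1009]]
[250.56549282 204.52267294]
```

View pics/w2.png

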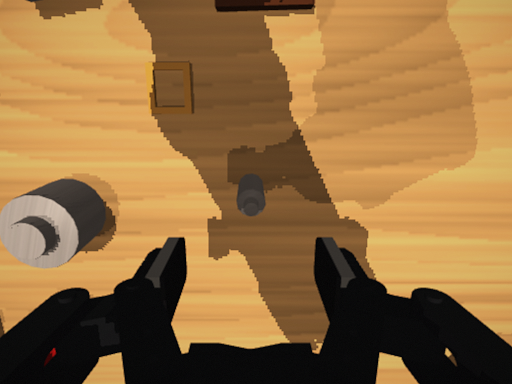

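Die_a at (251,195) is centred between the fingers (x 185–315). Descending and gripping.

Emit:
send_rows(
  deltas=[
    [0.7,0.013,0,0.4,0,0,0],
    [0.7,0.013,0,0.6,0,0,0],
    [0.7,0.013,0,0.69,0,0,0],
    [0.7,0.013,0,0.69,0,0,0],
    [0.7,0.013,0,0.69,0,0,0],
    [0,0.013,0,0.69,0,0,0],
    [0,0.013,0,0.69,0,0,0],
    [0,0.013,0,0.69,0,0,0],
    [0,0.013,0,0.69,0,0,0],
    [0,0.013,0,0.69,0,0,0],
    [0,0.013,0,0.69,0,0,0],
    [0,0.013,0,0.69,0,0,0],
    [0,0.013,0,0.69,0,0,0],
  ],
  squeeze=40,
)

```text
clock: 3.67
tcp_pos: [0.5946, 0.284, 0.0212]
orientation: [-0.001, 3.138, 0.003]
contact_force: [-0.8, 0.1, 8.0]
grip_width: 0.0191
```

Emit:
send_rows(
  deltas=[
    [0,0,0,-0.2,0,0,0],
    [0,0,0,-0.4,0,0,0],
    [0,0,0,-0.6,0,0,0],
    [0,0,0,-0.8,0,0,0],
    [0,0,0,-0.8,0,0,0],
    [0,0,0,-0.8,0,0,0],
  ],
)

```text
clock: 4.17
tcp_pos: [0.5945, 0.2839, 0.1417]
orientation: [-0.001, 3.137, 0.004]
contact_force: [0.1, 0.1, -1.3]
grip_width: 0.0189
```

Emit:
send_rows(
  deltas=[
    [0,0,-0.2,0,0,0,0],
    [0,0,-0.4,0,0,0,0],
    [0,0,-0.6,0,0,0,0],
    [0,0,-0.8,0,0,0,0],
    [0,0,-1,0,0,0,0],
    [0,0,-1,0,0,0,0],
  ],
)

```text
clock: 4.67
tcp_pos: [0.5925, 0.1241, 0.1375]
orientation: [-0.013, -3.139, 0.009]
contact_force: [-0.3, -0.5, -1.3]
grip_width: 0.0193
```

Emit:
send_rows(
  deltas=[
    [0,0,-0.2,0,0,0,0],
    [0,0,-0.4,0,0,0,0],
    [0,0,-0.6,0,0,0,0],
    [0,0,-0.8,0,0,0,0],
    [0,0,-1,0,0,0,0],
    [0,0,-1,0,0,0,0],
  ],
)

```text
clock: 5.17
tcp_pos: [0.5918, -0.0253, 0.1378]
orientation: [-0.014, -3.139, 0.007]
contact_force: [-0.8, -1.2, -1.5]
grip_width: 0.0187
```

Emit:
send_rows(
  deltas=[
    [0,0,-0.2,0,0,0,0],
    [0,0,-0.4,0,0,0,0],
    [0,0,-0.6,0,0,0,0],
    [0,0,-0.8,0,0,0,0],
    [0,0,-1,0,0,0,0],
    [0,0,-1,0,0,0,0],
    [0,0,-1,0,0,0,0],
  ],
)

```text
clock: 5.75
tcp_pos: [0.5921, -0.1692, 0.1377]
orientation: [-0.006, -3.139, 0.001]
contact_force: [0.4, 0.9, -1.5]
grip_width: 0.0187
```

```bash
python3 look.py w3
```

```text
tcp [ 0.5926 -0.1668  0.1377] J [ 0.07  0.5   0.14  1.8  -0.09  0.85  1.82] t 5.8 w 0.019135289481625434
blob 459 308 41 46 cen [482.6 333.2] @.03 [[0.7195 0.0342]] bottom mid z0 [[0.7694 0.0613]]
blob 233 224 26 48 cen [245.3 245.3] @.03 [[ 0.6349 -0.1724]] bottom mid z0 [[ 0.6764 -0.1725]]
blob 455 189 57 56 cen [484.2 217.4] @.03 [[0.6116 0.0145]] bottom mid z0 [[0.6496 0.0419]]
blob 72 165 49 47 cen [ 96.2 188.1] @.03 [[ 0.5869 -0.2857]] bottom mid z0 [[ 0.617  -0.3031]]
blob 213 162 83 62 cen [253.1 188.8] @.03 [[ 0.5877 -0.166 ]] bottom mid z0 [[ 0.6287 -0.1646]]
blob 199 0 108 31 cen [255.7  13. ] @.03 [[ 0.4673 -0.1643]] bottom mid z0 [[ 0.4728 -0.1658]]
```

View pics/w3.png

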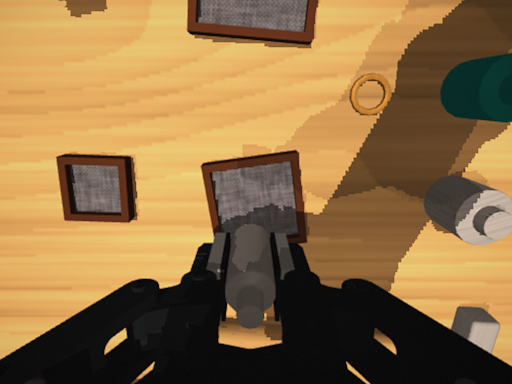

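Die_a is held upright. Tray_a is at roughly (97,188), and tray_c at (253,195) is partly hidden.

```bash
cat >tray.py <<'E'
import sys
from h import *
n,u,v=sys.argv[1],int(sys.argv[2]),int(sys.argv[3])
f=dict(np.load(n+".npz"));h=cv2.cvtColor(f["pixels"],cv2.COLOR_RGB2HSV)
brown=((h[...,0]<12)|(h[...,0]>170))&(h[...,1]>70)&(h[...,2]<140)
m=cv2.morphologyEx(brown.astype(np.uint8),cv2.MORPH_OPEN,np.ones((2,2)))
for c in blobs(m,300):
    if cv2.pointPolygonTest(c,(u,v),False)<0:continue
    b=ray(f,cv2.boxPoints(cv2.minAreaRect(ray(f,c[:,0,:],.014).astype(np.float32)*1000))*0+0,0) if 0 else cv2.minAreaRect((ray(f,c[:,0,:],.014)*1000).astype(np.float32))
    print("tray outer rect mm (xy),(sides),ang",np.round(b[0],1),np.round(b[1],1),round(b[2],1),"px",cv2.boundingRect(c))
E
python3 tray.py w3 97 188; python3 tray.py w3 253 160; python3 - <<'E'
from h import *
f=dict(np.load("w3.npz"));print(ray(f,[[57,156],[131,154],[134,221],[64,220]],.014).round(4), ray(f,[96.2,188.1],.008))
E
```

```text
tray outer rect mm (xy),(sides),ang [ 592.8 -293. ] [58.3 55.8] 87.8 px (58, 156, 77, 67)
tray outer rect mm (xy),(sides),ang [ 606.1 -163.2] [79.7 77.6] 7.6 px (203, 152, 105, 93)
[[ 0.5648 -0.321 ]
 [ 0.5634 -0.2623]
 [ 0.62   -0.2657]
 [ 0.6189 -0.3243]] [[ 0.59298003 -0.29651338]]
```

Emit:
send_rows(
  deltas=[
    [0,0,-0.25,0,0,0,0],
    [0,0,-0.5,0,0,0,0],
    [0,0,-0.7,0,0,0,0],
    [0,0,-0.85,0,0,0,0],
    [0,0,-0.85,0,0,0,0],
    [0,0,-0.85,0,0,0,0],
    [0,0,-0.85,0,0,0,0],
  ],
)

```text
clock: 6.38
tcp_pos: [0.5939, -0.2915, 0.138]
orientation: [0.005, -3.141, -0.003]
contact_force: [0.6, 1.0, -1.2]
grip_width: 0.0187
```

```bash
python3 look.py w4; python3 tray.py w4 250 200
```

```text
tcp [ 0.594  -0.2912  0.1382] J [ 0.25  0.56  0.15  1.69 -0.11  0.9   2.02] t 6.4333 w 0.018962366176999236
blob 233 225 18 45 cen [240.6 246.3] @.03 [[ 0.6379 -0.2979]] bottom mid z0 [[ 0.6766 -0.2976]]
blob 219 162 51 47 cen [243.9 184.7] @.03 [[ 0.5866 -0.2952]] bottom mid z0 [[ 0.6167 -0.2952]]
blob 370 0 104 29 cen [412.4  12.2] @.03 [[ 0.4682 -0.1838]] bottom mid z0 [[ 0.4729 -0.1615]]
tray outer rect mm (xy),(sides),ang [ 592.9 -295. ] [53.2 55.6] 87.9 px (212, 152, 68, 69)
```

View pics/w4.png

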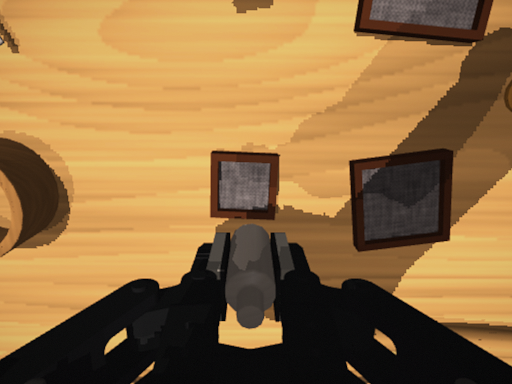

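Emit:
send_rows(
  deltas=[
    [0,0,-0.022,0.2,0,0,0],
    [0,0,-0.022,0.4,0,0,0],
    [0,0,-0.022,0.55,0,0,0],
    [0,0,-0.022,0.65,0,0,0],
    [0,0,-0.022,0.7,0,0,0],
    [0,0,-0.022,0.715,0,0,0],
    [0,0,-0.022,0.725,0,0,0],
    [0,0,-0.022,0.735,0,0,0],
    [0,0,-0.022,0.735,0,0,0],
    [0,0,-0.022,0.735,0,0,0],
  ],
)

```text
clock: 7.27
tcp_pos: [0.5941, -0.2979, 0.0296]
orientation: [-0.001, 3.14, -0.001]
contact_force: [-0.8, -0.1, -0.7]
grip_width: 0.0189
```

Emit:
send_rows(
  deltas=[
    [0,0,0.01,0.006,0,0,0],
    [0,0,0.01,0.012,0,0,0],
    [0,0,0.01,0.016,0,0,0],
    [0,0,0.01,0.016,0,0,0],
    [0,0,0.01,0.016,0,0,0],
  ],
)

```text
clock: 7.68
tcp_pos: [0.5939, -0.2959, 0.0272]
orientation: [-0.001, 3.141, 0.0]
contact_force: [-2.0, 2.0, 6.2]
grip_width: 0.0189
```

Contact at 6 N, so I'll release, rise and check.

Emit:
send_rows(
  deltas=[
    [0.3,0,0,0,0,0,0],
    [0.35,0,0,0,0,0,0],
    [0.45,0,0,0,0,0,0],
    [0.55,0,0,0,0,0,0],
    [0.6,0,0,0,0,0,0],
    [0.6,0,0,0,0,0,0],
    [0.6,0,0,-0.2,0,0,0],
    [0.6,0,0,-0.4,0,0,0],
    [0.6,0,0,-0.7,0,0,0],
    [0.6,0,0,-1,0,0,0],
    [0.6,0,0,-1,0,0,0],
    [0.6,0,0,-1,0,0,0],
  ],
)

```text
clock: 8.68
tcp_pos: [0.5957, -0.2973, 0.1806]
orientation: [-0.0, 3.134, -0.005]
contact_force: [0.1, -0.4, -0.3]
grip_width: 0.0512
```

```bash
python3 look.py w5; python3 tray.py w5 250 170
```

```text
tcp [ 0.5943 -0.2965  0.1779] J [ 0.25  0.52  0.17  1.65 -0.1   0.97  2.02] t 8.7333 w 0.05115517449848535
blob 230 149 44 44 cen [251.8 170.6] @.03 [[ 0.5882 -0.2954]] bottom mid z0 [[ 0.6182 -0.2951]]
blob 361 0 63 29 cen [385.6  11.6] @.03 [[ 0.4621 -0.1924]] bottom mid z0 [[ 0.4693 -0.1737]]
blob 8 0 38 50 cen [27.3 24.8] @.03 [[ 0.4714 -0.4715]] bottom mid z0 [[ 0.4862 -0.4944]]
tray outer rect mm (xy),(sides),ang [ 593.1 -294.9] [53.4 54.9] 87.8 px (224, 142, 59, 59)
```

View pics/w5.png

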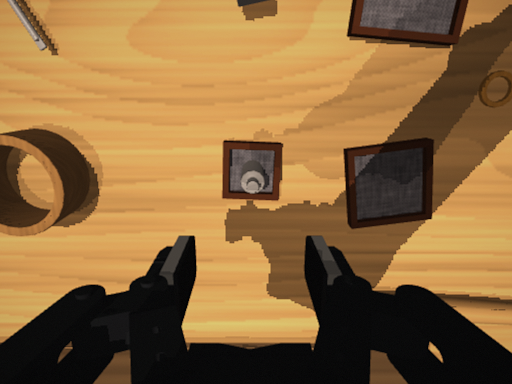

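Die_a stands upright on tray_a's floor (stem at (252,178), tray 224–282). Next is die_b, at about (0.422, 0.004).

Emit:
send_rows(
  deltas=[
    [0.8,0.533,1,-0.1,0,0,0],
    [0.8,0.533,1,-0.1,0,0,0],
    [0.8,0.533,1,-0.1,0,0,0],
    [0.8,0.533,1,-0.1,0,0,0],
    [0.8,0.533,1,-0.1,0,0,0],
    [0.8,0.533,1,-0.1,0,0,0],
    [0.8,0.533,1,-0.1,0,0,0],
  ],
)

```text
clock: 9.32
tcp_pos: [0.5131, -0.1463, 0.1903]
orientation: [0.002, -3.14, 0.0]
contact_force: [-0.2, 0.1, -0.5]
grip_width: 0.0683
```

Emit:
send_rows(
  deltas=[
    [0.8,0.5,1,-0.1,0,0,0],
    [0.8,0.5,1,-0.1,0,0,0],
    [0.8,0.5,1,-0.1,0,0,0],
    [0.8,0.5,1,-0.1,0,0,0],
    [0.8,0.5,1,-0.1,0,0,0],
    [0.8,0.5,1,-0.1,0,0,0],
    [0.8,0.5,1,-0.1,0,0,0],
    [0.8,0.5,1,-0.1,0,0,0],
    [0.8,0.5,1,-0.1,0,0,0],
  ],
)

```text
clock: 10.07
tcp_pos: [0.439, 0.0021, 0.2058]
orientation: [-0.005, -3.141, 0.001]
contact_force: [-0.3, 0.6, -0.9]
grip_width: 0.0684
```

```bash
python3 look.py w6
```

```text
tcp [0.4389 0.0023 0.2058] J [-0.19  0.13  0.04  2.14 -0.01  0.88  1.43] t 10.1167 w 0.06822582644696568
blob 231 313 40 36 cen [250.4 329.5] @.03 [[0.6182 0.0027]] bottom mid z0 [[0.6718 0.0034]]
blob 77 288 24 13 cen [ 87.5 293.5] @.03 [[ 0.5716 -0.1733]] bottom mid z0 [[ 0.6019 -0.1902]]
blob 385 146 50 54 cen [409.9 172.8] @.03 [[0.4385 0.157 ]] bottom mid z0 [[0.4759 0.1762]]
blob 235 142 34 34 cen [251.4 158.5] @.03 [[0.4242 0.0041]] bottom mid z0 [[0.4487 0.0048]]
blob 48 125 76 78 cen [ 86.8 162.7] @.03 [[ 0.428  -0.1535]] bottom mid z0 [[ 0.4786 -0.176 ]]
```

View pics/w6.png

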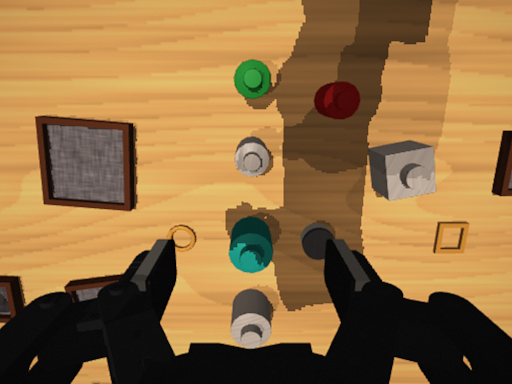

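Die_b is at (252,158), with green at (252,79) and teal at (250,245) well clear along x.

```bash
python3 die.py w6 252 158 .016; python3 die.py w6 252 158 .016 60;python3 tray.py w6 87 160; python3 tray.py w6 87 120
```

```text
box 235 137 34 39 area 992.5
diam radial 0.02913719803674697 lateral 0.02993455230048761
centre [0.4221 0.0041] from near 0.4235337159452513 far 0.42067091398199824
box 235 137 34 39 area 964.5
diam radial 0.029086917068645246 lateral 0.029932123130552962
centre [0.4221 0.0041] from near 0.4235334840744268 far 0.42062040114307203
tray outer rect mm (xy),(sides),ang [ 434.4 -161.4] [93.9 90.6] 85.2 px (37, 117, 98, 95)
```

Emit:
send_rows(
  deltas=[
    [0.75,0.1,0.011,0.2,0,0,0],
    [0.75,0.1,0.011,0.4,0,0,0],
    [0.75,0.1,0.011,0.6,0,0,0],
    [0.75,0.1,0.011,0.7,0,0,0],
    [0.75,0.1,0.011,0.7,0,0,0],
    [0.75,0.1,0.011,0.7,0,0,0],
    [0.75,0.1,0.011,0.7,0,0,0],
  ],
)

```text
clock: 10.7
tcp_pos: [0.4243, 0.0051, 0.1019]
orientation: [0.001, 3.14, 0.0]
contact_force: [0.8, -0.1, -0.3]
grip_width: 0.064
```

Emit:
send_rows(
  deltas=[
    [0.75,0,0,0.2,0,0,0],
    [0.75,0,0,0.4,0,0,0],
    [0.75,0,0,0.5,0,0,0],
    [0.75,0,0,0.533,0,0,0],
    [0.75,0,0,0.533,0,0,0],
    [0.75,0,0,0.533,0,0,0],
    [0,0,0,0.533,0,0,0],
    [0,0,0,0.533,0,0,0],
    [0,0,0,0.533,0,0,0],
    [0,0,0,0.533,0,0,0],
    [0,0,0,0.533,0,0,0],
    [0,0,0,0.533,0,0,0],
    [0,0,0,0.533,0,0,0],
    [0,0,0,0.533,0,0,0],
  ],
  squeeze=50,
)

```text
clock: 11.87
tcp_pos: [0.4242, 0.0054, 0.0224]
orientation: [-0.0, 3.139, 0.0]
contact_force: [-1.9, -0.1, 11.1]
grip_width: 0.0309
```

Emit:
send_rows(
  deltas=[
    [0,0,0,-0.2,0,0,0],
    [0,0,0,-0.4,0,0,0],
    [0,0,0,-0.6,0,0,0],
    [0,0,0,-0.8,0,0,0],
    [0,0,0,-0.8,0,0,0],
    [0,0,0,-0.8,0,0,0],
  ],
)

```text
clock: 12.37
tcp_pos: [0.4244, 0.0057, 0.1429]
orientation: [-0.001, 3.137, 0.001]
contact_force: [0.2, -0.2, -1.9]
grip_width: 0.0308
```

Emit:
send_rows(
  deltas=[
    [0,-0.035,0.2,0,0,0,0],
    [0,-0.035,0.4,0,0,0,0],
    [0,-0.035,0.6,0,0,0,0],
    [0,-0.035,0.8,0,0,0,0],
    [0,-0.035,0.96,0,0,0,0],
    [0,-0.035,0.96,0,0,0,0],
    [0,-0.035,0.96,0,0,0,0],
  ],
)

```text
clock: 12.95
tcp_pos: [0.4273, 0.1505, 0.1398]
orientation: [0.006, -3.139, 0.001]
contact_force: [0.3, -0.6, -3.1]
grip_width: 0.0308
```

Emit:
send_rows(
  deltas=[
    [0,-0.035,0.2,0,0,0,0],
    [0,-0.035,0.4,0,0,0,0],
    [0,-0.035,0.6,0,0,0,0],
    [0,-0.035,0.8,0,0,0,0],
    [0,-0.035,0.9,0,0,0,0],
    [0,-0.035,0.96,0,0,0,0],
    [0,-0.035,0.96,0,0,0,0],
    [0,-0.035,0.96,0,0,0,0],
  ],
)

```text
clock: 13.62
tcp_pos: [0.4337, 0.2915, 0.1405]
orientation: [-0.001, -3.141, 0.003]
contact_force: [0.2, -0.8, -1.9]
grip_width: 0.0308
```

```bash
python3 look.py w7; for v in 150 160 170 180 190 200;do python3 tray.py w7 250 $v;done
```

```text
tcp [0.4338 0.2909 0.1406] J [-0.64  0.36 -0.08  2.01  0.04  0.78  0.82] t 13.6667 w 0.03050511286897787
blob 240 252 22 22 cen [249.7 260.3] @.03 [[0.4915 0.2918]] bottom mid z0 [[0.5219 0.2929]]
blob 17 160 77 74 cen [ 56.  199.3] @.03 [[0.4388 0.1406]] bottom mid z0 [[0.4814 0.1159]]
blob 245 154 40 43 cen [269.8 169.7] @.03 [[0.4151 0.307 ]] bottom mid z0 [[0.4462 0.305 ]]
tray outer rect mm (xy),(sides),ang [433.4 295. ] [67.5 65.4] 1.2 px (212, 146, 83, 81)
```

View pics/w7.png

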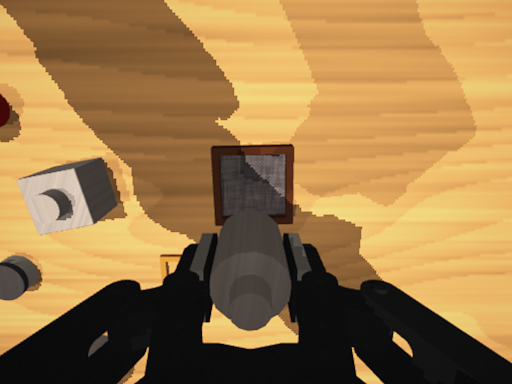

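Tray_b is at (253,186), and die_b is held upright over it. Lowering.

Emit:
send_rows(
  deltas=[
    [0,-0.013,0.023,0.2,0,0,0],
    [0,-0.013,0.023,0.4,0,0,0],
    [0,-0.013,0.023,0.55,0,0,0],
    [0,-0.013,0.023,0.65,0,0,0],
    [0,-0.013,0.023,0.7,0,0,0],
    [0,-0.013,0.023,0.72,0,0,0],
    [0,-0.013,0.023,0.73,0,0,0],
    [0,-0.013,0.023,0.738,0,0,0],
    [0,-0.013,0.023,0.744,0,0,0],
    [0,-0.013,0.023,0.748,0,0,0],
    [0,-0.013,0.023,0.748,0,0,0],
    [0,-0.013,0.023,0.748,0,0,0],
  ],
)

```text
clock: 14.67
tcp_pos: [0.4358, 0.2972, 0.0295]
orientation: [-0.001, 3.141, 0.001]
contact_force: [0.5, 0.5, -2.3]
grip_width: 0.0308
```

Emit:
send_rows(
  deltas=[
    [0,0,-0.01,0.005,0,0,0],
    [0,0,-0.01,0.01,0,0,0],
    [0,0,-0.01,0.013,0,0,0],
    [0,0,-0.01,0.013,0,0,0],
    [0,0,-0.01,0.013,0,0,0],
  ],
)

```text
clock: 15.08
tcp_pos: [0.4358, 0.2958, 0.0284]
orientation: [-0.001, 3.141, 0.001]
contact_force: [-3.1, -1.1, 14.0]
grip_width: 0.0306
```

Emit:
send_rows(
  deltas=[
    [0.42,0,0,0,0,0,0],
    [0.48,0,0,0,0,0,0],
    [0.55,0,0,0,0,0,0],
    [0.65,0,0,0,0,0,0],
    [0.7,0,0,0,0,0,0],
    [0.7,0,0,0,0,0,0],
    [0.7,0,0,-0.2,0,0,0],
    [0.7,0,0,-0.4,0,0,0],
    [0.7,0,0,-0.7,0,0,0],
    [0.7,0,0,-1,0,0,0],
    [0.7,0,0,-1,0,0,0],
    [0.7,0,0,-1,0,0,0],
  ],
)

```text
clock: 16.08
tcp_pos: [0.4374, 0.2968, 0.1804]
orientation: [-0.001, 3.136, 0.007]
contact_force: [0.0, 0.3, -0.3]
grip_width: 0.0598
```

```bash
python3 look.py w8; python3 tray.py w8 250 170
```

```text
tcp [0.4362 0.2959 0.178 ] J [-0.64  0.31 -0.09  1.97  0.04  0.86  0.82] t 16.1333 w 0.05987908643580315
blob 87 353 31 25 cen [104.8 366.4] @.03 [[0.6443 0.143 ]] bottom mid z0 [[0.6914 0.1217]]
blob 230 180 36 19 cen [247.7 190.9] @.03 [[0.4483 0.2962]] bottom mid z0 [[0.4657 0.2964]]
blob 41 152 66 59 cen [ 73.9 181.1] @.03 [[0.4391 0.1414]] bottom mid z0 [[0.4784 0.1202]]
blob 235 142 39 38 cen [261.3 153.3] @.03 [[0.4142 0.3081]] bottom mid z0 [[0.446  0.3028]]
tray outer rect mm (xy),(sides),ang [433.6 294.9] [66.7 65. ] 1.3 px (210, 135, 72, 71)
```

View pics/w8.png

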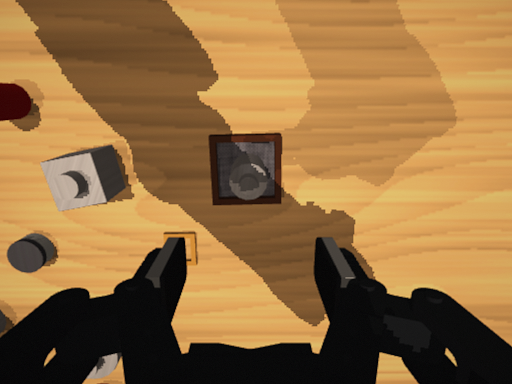

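Die_b stands in tray_b (stem (248,182), inside tray 210–281). Next is die_c.

Emit:
send_rows(
  deltas=[
    [0.9,-0.553,-0.977,-0.1,0,0,0],
    [0.9,-0.553,-0.977,-0.1,0,0,0],
    [0.9,-0.553,-0.977,-0.1,0,0,0],
    [0.9,-0.553,-0.977,-0.1,0,0,0],
    [0.9,-0.553,-0.977,-0.1,0,0,0],
    [0.9,-0.553,-0.977,-0.1,0,0,0],
    [0.9,-0.553,-0.977,-0.1,0,0,0],
  ],
)

```text
clock: 16.72
tcp_pos: [0.5174, 0.1489, 0.1901]
orientation: [0.0, -3.138, 0.001]
contact_force: [0.1, -0.3, -0.0]
grip_width: 0.0773
```

Emit:
send_rows(
  deltas=[
    [0.9,-0.553,-0.977,0,0,0,0],
    [0.9,-0.553,-0.977,0,0,0,0],
    [0.9,-0.553,-0.977,0,0,0,0],
    [0.9,-0.553,-0.977,0,0,0,0],
    [0.9,-0.553,-0.977,0,0,0,0],
    [0.9,-0.553,-0.977,0,0,0,0],
    [0.9,-0.553,-0.977,0,0,0,0],
    [0.9,-0.553,-0.977,0,0,0,0],
    [0.9,-0.553,-0.977,0,0,0,0],
  ],
)

```text
clock: 17.47
tcp_pos: [0.6009, 0.0051, 0.1917]
orientation: [0.007, -3.141, -0.001]
contact_force: [-0.8, -0.3, -0.3]
grip_width: 0.0771
```

```bash
python3 look.py w9; python3 - <<'E'
from h import *
f=dict(np.load("w9.npz"))
for z in(.02,.05):print(cv2.projectPoints(np.array([[.604,.003,z]]),f["rvec"],f["tvec"],f["camera_matrix"],None)[0].ravel())
E
python3 die.py w9 252 175 .022; python3 die.py w9 252 190 .022 60
```

```text
tcp [0.6011 0.0047 0.1919] J [-0.15  0.41  0.05  1.79 -0.03  0.94  1.49] t 17.5167 w 0.0764516478602061
blob 264 282 29 64 cen [277.5 312.6] @.03 [[0.7471 0.0357]] bottom mid z0 [[0.8161 0.0413]]
blob 368 168 61 59 cen [398.3 197.3] @.03 [[0.6196 0.1458]] bottom mid z0 [[0.6622 0.1647]]
blob 223 163 48 47 cen [246.3 186.1] @.03 [[0.6094 0.0027]] bottom mid z0 [[0.6437 0.0032]]
blob 40 141 76 70 cen [ 78.1 175.9] @.03 [[ 0.6004 -0.1527]] bottom mid z0 [[ 0.6457 -0.1743]]
blob 10 0 84 31 cen [55.1 13.5] @.03 [[ 0.4655 -0.152 ]] bottom mid z0 [[ 0.4733 -0.1732]]
[246.74350854 177.8568828 ]
[246.42418964 186.20824698]
box 222 155 49 56 area 2030.5
diam radial 0.04189571257851732 lateral 0.04261144234693529
centre [0.6064 0.0027] from near 0.6069711950403012 far 0.6048669076188185
box 223 156 48 54 area 1984.0
diam radial 0.04036186925433327 lateral 0.04161406236689308
centre [0.6064 0.003 ] from near 0.607730617378907 far 0.6040924866332402
```

Emit:
send_rows(
  deltas=[
    [0.9,-0.033,-0.013,0.2,0,0,0],
    [0.9,-0.033,-0.013,0.4,0,0,0],
    [0.9,-0.033,-0.013,0.6,0,0,0],
    [0.9,-0.033,-0.013,0.667,0,0,0],
    [0.9,-0.033,-0.013,0.667,0,0,0],
    [0.9,-0.033,-0.013,0.667,0,0,0],
    [0.9,-0.033,-0.013,0.667,0,0,0],
  ],
)

```text
clock: 18.1
tcp_pos: [0.6079, 0.0009, 0.0938]
orientation: [-0.001, 3.139, 0.001]
contact_force: [-0.1, -0.5, 0.9]
grip_width: 0.0771
```

Emit:
send_rows(
  deltas=[
    [0.9,0.01,0.013,0.2,0,0,0],
    [0.9,0.01,0.013,0.35,0,0,0],
    [0.9,0.01,0.013,0.45,0,0,0],
    [0.9,0.01,0.013,0.48,0,0,0],
    [0.9,0.01,0.013,0.48,0,0,0],
    [0.9,0.01,0.013,0.48,0,0,0],
    [0,0.01,0.013,0.48,0,0,0],
    [0,0.01,0.013,0.48,0,0,0],
    [0,0.01,0.013,0.48,0,0,0],
    [0,0.01,0.013,0.48,0,0,0],
    [0,0.01,0.013,0.48,0,0,0],
    [0,0.01,0.013,0.48,0,0,0],
    [0,0.01,0.013,0.48,0,0,0],
    [0,0.01,0.013,0.48,0,0,0],
  ],
  squeeze=60,
)

```text
clock: 19.27
tcp_pos: [0.6061, 0.0023, 0.0215]
orientation: [-0.0, 3.14, 0.0]
contact_force: [-1.3, -1.3, 7.3]
grip_width: 0.0425
```

Emit:
send_rows(
  deltas=[
    [0,0,0,-0.2,0,0,0],
    [0,0,0,-0.4,0,0,0],
    [0,0,0,-0.6,0,0,0],
    [0,0,0,-0.8,0,0,0],
    [0,0,0,-0.8,0,0,0],
    [0,0,0,-0.8,0,0,0],
  ],
)

```text
clock: 19.77
tcp_pos: [0.606, 0.0025, 0.1416]
orientation: [-0.001, 3.138, 0.001]
contact_force: [-0.4, 0.5, -4.9]
grip_width: 0.0425
```

Emit:
send_rows(
  deltas=[
    [0,0,-0.2,0,0,0,0],
    [0,0,-0.4,0,0,0,0],
    [0,0,-0.6,0,0,0,0],
    [0,0,-0.8,0,0,0,0],
    [0,0,-1,0,0,0,0],
    [0,0,-1,0,0,0,0],
    [0,0,-1,0,0,0,0],
    [0,0,-1,0,0,0,0],
  ],
)

```text
clock: 20.43
tcp_pos: [0.6039, -0.1469, 0.138]
orientation: [0.0, -3.138, -0.002]
contact_force: [0.0, -0.1, -3.5]
grip_width: 0.0426
```

```bash
python3 look.py w10; for v in 155 165 175 185;do python3 tray.py w10 235 $v;done
```

```text
tcp [ 0.6043 -0.146   0.1384] J [ 0.08  0.5   0.07  1.78 -0.05  0.86  1.75] t 20.4833 w 0.042896803763079236
blob 435 298 41 31 cen [458.6 312.4] @.03 [[0.7095 0.0329]] bottom mid z0 [[0.7507 0.0556]]
blob 52 188 39 11 cen [ 70.7 194.5] @.03 [[ 0.6041 -0.2836]] bottom mid z0 [[ 0.6172 -0.3007]]
blob 15 174 35 27 cen [ 33.1 188.1] @.03 [[ 0.599  -0.3115]] bottom mid z0 [[ 0.619  -0.3348]]
blob 42 150 48 31 cen [ 65.9 158.8] @.03 [[ 0.5764 -0.2829]] bottom mid z0 [[ 0.6011 -0.3029]]
blob 185 147 108 133 cen [231.2 209.8] @.03 [[ 0.6164 -0.1606]] bottom mid z0 [[ 0.6965 -0.1562]]
blob 168 0 108 14 cen [232.3   4.5] @.03 [[ 0.4737 -0.1577]] bottom mid z0 [[ 0.4728 -0.1669]]
```

View pics/w10.png

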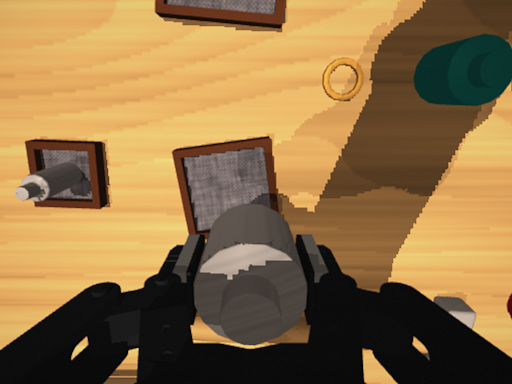

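Die_c is held upright. Tray_c at (228,190) matches the earlier fit (0.606, -0.163).

Emit:
send_rows(
  deltas=[
    [0,-0.015,-0.06,0,0,0,0],
    [0,-0.015,-0.113,0.1,0,0,0],
    [0,-0.015,-0.113,0.3,0,0,0],
    [0,-0.015,-0.113,0.5,0,0,0],
    [0,-0.015,-0.113,0.6,0,0,0],
    [0,-0.015,-0.113,0.6,0,0,0],
    [0,-0.015,-0.113,0.6,0,0,0],
  ],
)

```text
clock: 21.07
tcp_pos: [0.6072, -0.1639, 0.0493]
orientation: [0.003, -3.14, -0.001]
contact_force: [1.1, 0.2, -3.7]
grip_width: 0.0424
```

Emit:
send_rows(
  deltas=[
    [0,0,0,0.06,0,0,0],
    [0,0,0,0.1,0,0,0],
    [0,0,0,0.12,0,0,0],
    [0,0,0,0.13,0,0,0],
    [0,0,0,0.137,0,0,0],
    [0,0,0,0.143,0,0,0],
    [0,0,0,0.143,0,0,0],
    [0,0,0,0.143,0,0,0],
  ],
)

```text
clock: 21.73
tcp_pos: [0.6076, -0.1646, 0.0288]
orientation: [-0.001, 3.141, -0.0]
contact_force: [0.7, -0.4, -4.0]
grip_width: 0.0426
```

Emit:
send_rows(
  deltas=[
    [0,0.005,0.005,0.004,0,0,0],
    [0,0.005,0.005,0.008,0,0,0],
    [0,0.005,0.005,0.01,0,0,0],
    [0,0.005,0.005,0.01,0,0,0],
    [0,0.005,0.005,0.01,0,0,0],
  ],
)

```text
clock: 22.15
tcp_pos: [0.6068, -0.1636, 0.0275]
orientation: [-0.001, 3.141, 0.0]
contact_force: [-3.5, 0.9, 3.6]
grip_width: 0.0426
```

Emit:
send_rows(
  deltas=[
    [0.56,0,0,0,0,0,0],
    [0.62,0,0,0,0,0,0],
    [0.7,0,0,0,0,0,0],
    [0.8,0,0,0,0,0,0],
    [0.85,0,0,0,0,0,0],
    [0.85,0,0,0,0,0,0],
    [0.85,0,0,-0.2,0,0,0],
    [0.85,0,0,-0.4,0,0,0],
    [0.85,0,0,-0.7,0,0,0],
    [0.85,0,0,-1,0,0,0],
    [0.85,0,0,-1,0,0,0],
    [0.85,0,0,-1,0,0,0],
  ],
)

```text
clock: 23.15
tcp_pos: [0.6092, -0.1644, 0.1812]
orientation: [-0.0, 3.134, -0.002]
contact_force: [0.5, 0.4, -0.2]
grip_width: 0.0728
```

```bash
python3 look.py w11; python3 tray.py w11 250 170
```

```text
tcp [ 0.6076 -0.1639  0.1786] J [ 0.1   0.46  0.08  1.74 -0.05  0.94  1.77] t 23.2 w 0.07277569866140586
blob 434 276 32 29 cen [450.1 286.4] @.03 [[0.719  0.0341]] bottom mid z0 [[0.7623 0.0592]]
blob 75 154 27 24 cen [ 88.5 165.5] @.03 [[ 0.5975 -0.3066]] bottom mid z0 [[ 0.6166 -0.3235]]
blob 89 135 40 17 cen [104.4 140.7] @.03 [[ 0.5756 -0.2897]] bottom mid z0 [[ 0.5907 -0.3   ]]
blob 213 133 75 74 cen [250.3 169.9] @.03 [[ 0.6013 -0.1636]] bottom mid z0 [[ 0.6468 -0.1634]]
blob 201 0 92 17 cen [252.7   5.9] @.03 [[ 0.4716 -0.1618]] bottom mid z0 [[ 0.4734 -0.1666]]
tray outer rect mm (xy),(sides),ang [ 606.9 -162.9] [78.7 77.4] 7.8 px (204, 125, 92, 91)
```

View pics/w11.png

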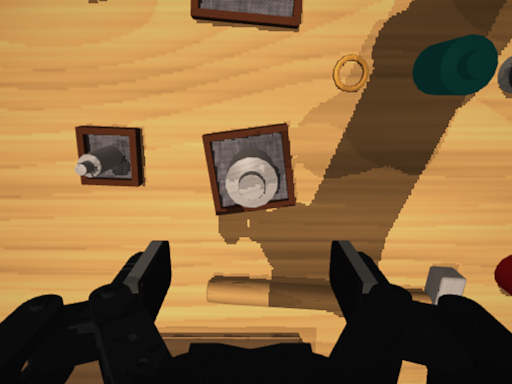

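Die_c stands upright in tray_c (stem (252,185)). Next is die_d.

Emit:
send_rows(
  deltas=[
    [1,-0.028,1,-0.1,0,0,0],
    [1,-0.028,1,-0.1,0,0,0],
    [1,-0.028,1,-0.1,0,0,0],
    [1,-0.028,1,-0.1,0,0,0],
    [1,-0.028,1,-0.1,0,0,0],
    [1,-0.028,1,-0.1,0,0,0],
    [1,-0.028,1,-0.1,0,0,0],
  ],
)

```text
clock: 23.78
tcp_pos: [0.6098, -0.0146, 0.1903]
orientation: [0.0, -3.139, 0.002]
contact_force: [-0.6, -0.7, -0.1]
grip_width: 0.0855
```

Emit:
send_rows(
  deltas=[
    [1,-0.028,1,0,0,0,0],
    [1,-0.028,1,0,0,0,0],
    [1,-0.028,1,0,0,0,0],
    [1,-0.028,1,0,0,0,0],
    [1,-0.028,1,0,0,0,0],
    [1,-0.028,1,0,0,0,0],
    [1,-0.028,1,0,0,0,0],
    [1,-0.028,1,0,0,0,0],
    [1,-0.028,1,0,0,0,0],
  ],
)

```text
clock: 24.53
tcp_pos: [0.6152, 0.1335, 0.1918]
orientation: [-0.005, -3.141, 0.002]
contact_force: [0.4, -0.6, -0.4]
grip_width: 0.0855
```

```bash
python3 look.py w12;python3 die.py w12 250 185 .028; python3 die.py w12 250 185 .028 60
```

```text
tcp [0.6152 0.1341 0.1919] J [-0.32  0.45  0.01  1.72 -0.01  0.97  1.26] t 24.5833 w 0.08534078609743465
blob 148 268 24 72 cen [160.8 304.1] @.03 [[0.7513 0.0408]] bottom mid z0 [[0.8223 0.0263]]
blob 224 154 62 58 cen [249.4 187.7] @.03 [[0.6254 0.1336]] bottom mid z0 [[0.6605 0.1392]]
blob 164 47 38 41 cen [182.8  66.7] @.03 [[0.5193 0.0777]] bottom mid z0 [[0.5358 0.071 ]]
box 224 144 62 68 area 3165.0
diam radial 0.05402432742965846 lateral 0.053979326901084146
centre [0.6158 0.138 ] from near 0.6222484703852122 far 0.6202727978148707
box 224 145 62 66 area 3115.0
diam radial 0.05229804996089282 lateral 0.05377590353215515
centre [0.6158 0.1381] from near 0.6231778576069683 far 0.6194759075678611
```

Emit:
send_rows(
  deltas=[
    [1,-0.005,0.025,0.2,0,0,0],
    [1,-0.005,0.025,0.4,0,0,0],
    [1,-0.005,0.025,0.6,0,0,0],
    [1,-0.005,0.025,0.64,0,0,0],
    [1,-0.005,0.025,0.64,0,0,0],
    [1,-0.005,0.025,0.64,0,0,0],
    [1,-0.005,0.025,0.64,0,0,0],
  ],
)

```text
clock: 25.17
tcp_pos: [0.6172, 0.14, 0.0981]
orientation: [0.0, 3.138, 0.001]
contact_force: [0.6, -0.3, -0.4]
grip_width: 0.0854
```

```bash
python3 look.py w13
```

```text
tcp [0.6172 0.1402 0.0983] J [-0.33  0.57  0.01  1.78 -0.    0.79  1.25] t 25.2167 w 0.08531410407518787
blob 200 176 84 83 cen [230.3 226.3] @.03 [[0.6277 0.1279]] bottom mid z0 [[0.6678 0.1347]]
blob 112 18 58 63 cen [140.2  48.6] @.03 [[0.5196 0.0789]] bottom mid z0 [[0.5358 0.0682]]
```

View pics/w13.png

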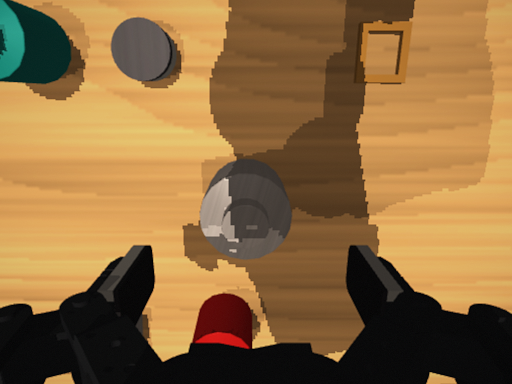

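Die_d at (246,210) lies between the fingers (154–348), and the red decoy is clear behind. Descending.

Emit:
send_rows(
  deltas=[
    [1,0.007,-0.013,0.2,0,0,0],
    [1,0.007,-0.013,0.35,0,0,0],
    [1,0.007,-0.013,0.45,0,0,0],
    [1,0.007,-0.013,0.51,0,0,0],
    [1,0.007,-0.013,0.52,0,0,0],
    [1,0.007,-0.013,0.52,0,0,0],
    [0,0.007,-0.013,0.52,0,0,0],
    [0,0.007,-0.013,0.52,0,0,0],
    [0,0.007,-0.013,0.52,0,0,0],
    [0,0.007,-0.013,0.52,0,0,0],
    [0,0.007,-0.013,0.52,0,0,0],
    [0,0.007,-0.013,0.52,0,0,0],
    [0,0.007,-0.013,0.52,0,0,0],
    [0,0.007,-0.013,0.52,0,0,0],
  ],
  squeeze=75,
)

```text
clock: 26.38
tcp_pos: [0.6158, 0.1381, 0.0199]
orientation: [-0.0, 3.139, 0.001]
contact_force: [-0.5, -1.1, 7.3]
grip_width: 0.0545
```

Emit:
send_rows(
  deltas=[
    [0,0,0,-0.2,0,0,0],
    [0,0,0,-0.4,0,0,0],
    [0,0,0,-0.6,0,0,0],
    [0,0,0,-0.8,0,0,0],
    [0,0,0,-0.8,0,0,0],
    [0,0,0,-0.8,0,0,0],
  ],
)

```text
clock: 26.88
tcp_pos: [0.6155, 0.1383, 0.1398]
orientation: [-0.001, 3.138, 0.002]
contact_force: [-0.1, -0.6, -6.3]
grip_width: 0.0543
```

Emit:
send_rows(
  deltas=[
    [0,0.12,-0.2,0,0,0,0],
    [0,0.24,-0.4,0,0,0,0],
    [0,0.36,-0.6,0,0,0,0],
    [0,0.48,-0.8,0,0,0,0],
    [0,0.6,-1,0,0,0,0],
    [0,0.6,-1,0,0,0,0],
    [0,0.6,-1,0,0,0,0],
  ],
)

```text
clock: 27.47
tcp_pos: [0.5219, -0.0147, 0.1362]
orientation: [-0.006, -3.137, 0.002]
contact_force: [1.1, 1.0, -4.9]
grip_width: 0.0542
```

Emit:
send_rows(
  deltas=[
    [0,0.12,-0.2,0,0,0,0],
    [0,0.24,-0.4,0,0,0,0],
    [0,0.36,-0.6,0,0,0,0],
    [0,0.48,-0.8,0,0,0,0],
    [0,0.6,-1,0,0,0,0],
    [0,0.6,-1,0,0,0,0],
    [0,0.6,-1,0,0,0,0],
    [0,0.6,-1,0,0,0,0],
  ],
)

```text
clock: 28.13
tcp_pos: [0.4351, -0.161, 0.1374]
orientation: [0.002, -3.141, -0.001]
contact_force: [0.1, -0.4, -5.2]
grip_width: 0.0541
```

```bash
python3 look.py w14; for v in 140 150 160 180;do python3 tray.py w14 235 $v;done
```

```text
tcp [ 0.4356 -0.1605  0.1375] J [ 0.15  0.28  0.08  2.15 -0.03  0.72  1.83] t 28.1833 w 0.054061044383607884
blob 189 328 29 14 cen [203.9 334.7] @.03 [[ 0.5638 -0.2003]] bottom mid z0 [[ 0.5977 -0.206 ]]
blob 487 256 25 23 cen [498.1 265.8] @.03 [[0.496  0.0429]] bottom mid z0 [[0.5264 0.0726]]
blob 36 179 49 43 cen [ 59.9 200.3] @.03 [[ 0.4404 -0.3064]] bottom mid z0 [[ 0.4702 -0.3275]]
blob 180 137 134 150 cen [238.8 207.4] @.03 [[ 0.4459 -0.1688]] bottom mid z0 [[ 0.5354 -0.1628]]
```

View pics/w14.png

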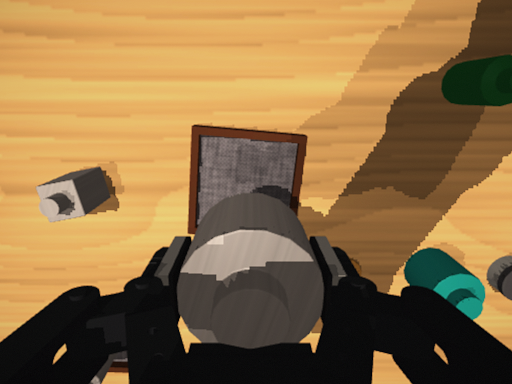

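Die_d is held upright. Tray_d's far corners at (193,126) and (306,136) match the fit (0.435, -0.162).

Emit:
send_rows(
  deltas=[
    [0,0,-0.013,0.1,0,0,0],
    [0,0,-0.013,0.3,0,0,0],
    [0,0,-0.013,0.5,0,0,0],
    [0,0,-0.013,0.6,0,0,0],
    [0,0,-0.013,0.6,0,0,0],
    [0,0,-0.013,0.6,0,0,0],
  ],
)

```text
clock: 28.68
tcp_pos: [0.4351, -0.1626, 0.0474]
orientation: [0.005, -3.14, -0.002]
contact_force: [0.4, -0.5, -4.8]
grip_width: 0.0543
```

```bash
python3 - <<'E'
from h import *
f=dict(np.load("w14.npz"));p=ray(f,[[193,126],[306,136]],.014);print(p);d=p[1]-p[0];print(np.linalg.norm(d)); n=np.array([-d[1],d[0]])/np.linalg.norm(d);print(p.mean(0)+.045*n)
E
```

```text
[[ 0.38528493 -0.20408746]
 [ 0.39276544 -0.11676648]]
0.08764080751696458
[ 0.34418941 -0.15658603]
```

Emit:
send_rows(
  deltas=[
    [0,0,0,0.06,0,0,0],
    [0,0,0,0.1,0,0,0],
    [0,0,0,0.12,0,0,0],
    [0,0,0,0.13,0,0,0],
    [0,0,0,0.136,0,0,0],
    [0,0,0,0.14,0,0,0],
    [0,0,0,0.14,0,0,0],
    [0,0,0,0.14,0,0,0],
  ],
)

```text
clock: 29.35
tcp_pos: [0.4349, -0.1641, 0.0272]
orientation: [-0.001, 3.141, -0.0]
contact_force: [1.2, -0.8, -6.5]
grip_width: 0.0543
```

Emit:
send_rows(
  deltas=[
    [0,0,0.004,0.004,0,0,0],
    [0,0,0.004,0.007,0,0,0],
    [0,0,0.004,0.009,0,0,0],
    [0,0,0.004,0.009,0,0,0],
    [0,0,0.004,0.009,0,0,0],
  ],
)

```text
clock: 29.77
tcp_pos: [0.4348, -0.1633, 0.0259]
orientation: [-0.001, 3.142, 0.0]
contact_force: [-1.5, 0.5, 0.5]
grip_width: 0.0541
```

Emit:
send_rows(
  deltas=[
    [0.7,0,0,0,0,0,0],
    [0.75,0,0,0,0,0,0],
    [0.85,0,0,0,0,0,0],
    [0.95,0,0,0,0,0,0],
    [1,0,0,0,0,0,0],
    [1,0,0,0,0,0,0],
    [1,0,0,-0.2,0,0,0],
    [1,0,0,-0.4,0,0,0],
    [1,0,0,-0.7,0,0,0],
    [1,0,0,-1,0,0,0],
    [1,0,0,-1,0,0,0],
    [1,0,0,-1,0,0,0],
  ],
)

```text
clock: 30.77
tcp_pos: [0.4369, -0.1639, 0.1788]
orientation: [-0.001, 3.135, -0.002]
contact_force: [-0.4, 0.2, 0.3]
grip_width: 0.0852
```

Emit:
send_rows(
  deltas=[
    [1,0,1,-0.5,0,0,0],
    [1,0,1,-0.5,0,0,0],
    [1,0,1,-0.5,0,0,0],
    [1,0,1,-0.5,0,0,0],
    [1,0,1,-0.5,0,0,0],
    [1,0,1,-0.5,0,0,0],
    [1,0,1,-0.5,0,0,0],
    [1,0,1,-0.5,0,0,0],
  ],
)

```text
clock: 31.43
tcp_pos: [0.4338, -0.0149, 0.2491]
orientation: [-0.002, -3.139, 0.001]
contact_force: [-0.1, 0.7, 0.6]
grip_width: 0.0857
```

```bash
python3 - <<'E'
from bench import r
import cv2
f=r.grab_frame("scene");cv2.imwrite("pics/s2.png",cv2.resize(f["pixels"][:,:,::-1],(800,600),interpolation=cv2.INTER_CUBIC))
print(r.get_obs()["clock"])
E
```

```text
31.4833
```

View pics/s2.png

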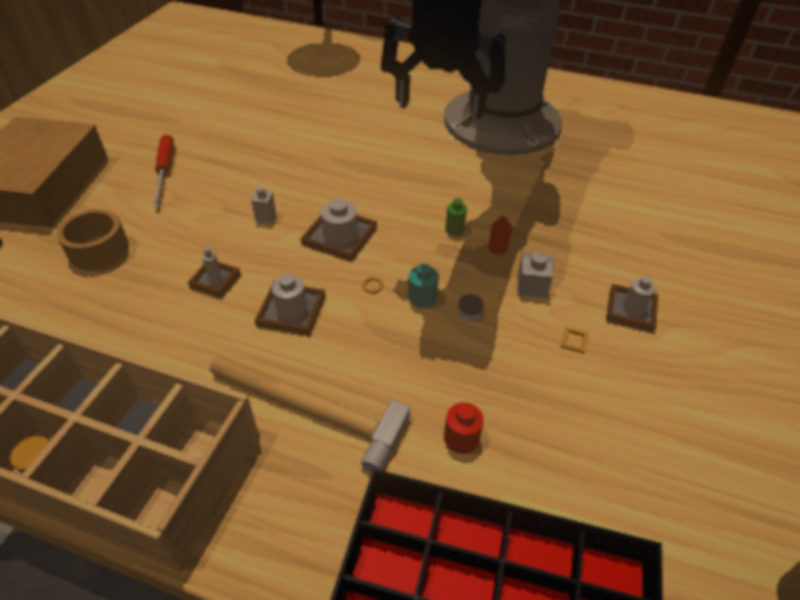

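All four dies stand upright in their own trays: a (212,265), b (640,297), c (289,297), d (339,225). The squares at (263,207) and (536,277) and all the look-alikes haven't moved. Handing in.

```bash
python3 -c "
from bench import r
print(r.hand_in())"
```

```text
the job is handed in; nothing more can be done
None
```

All four dies are standing upright in their own trays, placed in order from die_a to die_d, and the job was handed in at about 31.5 s on the robot's clock.

- **Placing:** I lowered each die until the wrist force showed it was resting on the tray floor, then opened the jaws. The highest force reading at the end of any move was about 14 N.
- **Final check:** The last scene picture shows every die upright inside its tray. The two square punches and the coloured look-alikes are where they started, and the gripper is open and clear of everything.
- **Small disagreements:** The top and wrist cameras differed by about 2 mm or less on the tray positions. The arm's own position readings wandered by 2–3 mm between moves. Both are well inside the 11 mm to spare in each tray.
- **Not checked closely:** I confirmed die_d only by the force change at contact and the final scene picture, without a close-up after release. For a, b and c I did look close up after letting go.

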